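# Clamp a mosaic tile in the cam clamp

## Task

Lay the square cream flower tile flat in the nest of the cam clamp, square between the orange pad and the aluminium fence, and let go of it. Then take the black knob and turn the crank counter-clockwise (seen from above), feeling the load build up, until the cam's nose has passed the roller and the roller rests in the flat of the brass cam, with the tile clamped; stop there without forcing the cam against its red end stop. Let go, and leave the other things on the table where they are.

Things in the scene. Friction and masses are not known exactly. Their poses are not given: they have to be found in the camera images.
- tile_mid (a point): centre (half-way up) of the loose cream ceramic tile, a square 44 x 44 mm, 20 mm thick, 0.08-0.17 kg, white petals on its top; its x and y axes are parallel to its sides, z up. It lies on a fixed cork mat 3 mm thick, beside two round discs, in one of three places
- clamp: the cam clamp, fixed: green base plate 140 x 300 x 12 mm; origin on the table under it, 20 mm from its middle towards the fence, z up. Along its +y axis in a row: upright camshaft (y = -85 mm), roller follower, orange pad, nest, aluminium fence. Only the crank and its knob rise above 52 mm over the table
- nest (a point): point on the plywood nest floor (22 mm over the table, 60 mm wide along clamp x) half-way between pad and fence; axes as the clamp's. The open gap is 54 mm along clamp y, so the tile has 5 mm of room at each end. Pad and fence (top 46 mm over the table) are 40 mm wide, and the clamp is open on both x sides: hold the tile by its faces that look along clamp x
- pad: sprung orange pad, 40 x 22 mm; origin at the centre of its front face, +y to the fence. The roller follower drives it along clamp y through a spring (6 N/mm, 5 N preload). It slides the tile to the fence (tile centre then 5 mm beyond the nest point, 62 mm along clamp y) and stands still while the spring is pressed further, so it does not tell where the cam is
- crank_axis (a point): point on the crank's upright axis, 96 mm above the table, at the knob's mid-height; axes as the clamp's
- crank: steel crank arm (52 to 62 mm over the table); origin on its axis, x axis along the arm to the knob. It stays put when unloaded. The brass cam below is firmly on the same shaft, at an angle to the arm that differs from run to run (0.75 rad either way, not measured): the dwell comes 165 to 280 degrees counter-clockwise from the start, with the arm 45 to 135 degrees counter-clockwise of clamp x
- cam_centre (a point): point on the camshaft at the top of the brass cam, 42 mm over the table; axes as the clamp's (not the cam's). The cam turns with the crank: base circle 20 mm in radius, then a long rise over 150 degrees where the knob resists with up to 4 N, then over the last 20 degrees a steep climb to the nose with 8 to 15 N. A crank released before the nose springs back
- roller_open (a point): point on the clamp, at the open follower's roller (16 mm across, 34 mm over the table), 28 mm along clamp y from the camshaft; axes as the clamp's. Once the nose has passed the roller, the spring pulls the knob ahead (2 to 12 N) over some 20 degrees into the middle of the cam's flat, 26 mm wide. There the knob pulls neither way, the crank stays, and the tile is pressed with about 27 N
- knob_mid (a point): centre of the upright black knob on the crank's end, 24 mm in diameter, 56 mm tall (64 to 120 mm over the table; this point at 96 mm), 65 mm from the crank's axis. It spins freely on its pin, so it can be led round its circle with a constant gripper yaw
- stop_post: red steel post, 10 mm across, top 40 mm over the table, on the base plate beside the cam; origin at its foot. The end stop: a lug under the cam meets it 16 degrees past the middle of the flat. Not to be loaded with more than 15 N
- disc_blue: blue round flower disc, 44 mm across, 14 mm thick; a bystander on the cork mat; origin under its centre
- disc_terra: terracotta round flower disc, 40 mm across, 16 mm thick; a bystander on the cork mat; origin under its centre
- glue_jar: glue jar with blue cap, 64 mm across, 75 mm tall; bystander; origin under its centre
- brush: flat brush, 200 mm long, lying; bystander; origin at its middle
- pick_box: blue box 90 x 50 x 22 mm; bystander; origin under its centre
- bowl: white bowl, 110 mm across, 50 mm tall; bystander; origin under its centre
- tub: white tub, 70 mm across, 85 mm tall; bystander; origin under its centre
There are look-alikes about, which are no part of the job. Leave any green or turquoise look-alike of the part that bears tile_mid alone.

How it is judged:
On the way:
1. the tile lies flat in the nest between pad and fence, let go of (x of tile_mid in the frame of clamp between -0.009 and 0.009 m and z of tile_mid in the frame of clamp between 0.029 and 0.035 m and angle between tile_mid's own z axis and vertical below 0.08 rad and y of tile_mid in the frame of clamp between 0.05 and 0.0645 m and contact force between the fingers and tile below 0.1 N and linear speed of tile below 0.02 m/s), for 0.2 s.
At the end, for the whole second after the job is handed in: Roller at rest in the cam flat: the pad presses the tile with 21-33 N, the crank stands still, the tile lies flat in the nest against the fence (centre 60-64 mm along clamp y, within 9 mm of the centre line, tilt under 0.08 rad) and is let go of (x of tile_mid in the frame of clamp between -0.009 and 0.009 m and z of tile_mid in the frame of clamp between 0.029 and 0.035 m and angle between tile_mid's own z axis and vertical below 0.08 rad and y of tile_mid in the frame of clamp between 0.06 and 0.064 m and contact force between pad and tile between 21 and 33 N and angular speed of crank below 0.05 rad/s and contact force between the fingers and tile below 0.1 N and contact force between the fingers and crank below 0.1 N); the robot touches nothing.
It fails at once if the cam is forced against its end stop (more than 15 N on the red post) (contact force between stop_post and anything else above 15 N).
It fails at once if another thing on the table is pushed more than 30 mm from its place (distance of any of disc_blue, disc_terra, glue_jar, brush, pick_box, bowl, tub from where it was at the start of the episode above 0.03 m).
It also fails if it takes over 67 s, if anything falls off the work surface, if the arm or the gripper's body presses on something with over 40 N, if the wrist force passes 120 N, or if a joint passes its speed limit or range.

## Robot

A 7-joint arm with a two-finger parallel gripper is mounted at the origin on the work surface. World frame = base frame: x ahead of the robot, y to its left, z up, the work surface at z = 0. Lengths are in m, angles in rad, forces in N, time in s.
With the tool pointing down it reaches from about 0.425 to 0.925 m from the base axis. Payload 6.8 kg.
Tool frame: the origin (TCP) lies between the finger pads; the fingertips stand 14 mm ahead of it and the grasp point (between the pads) lies 5 mm behind it; z points along the fingers, y is the direction in which the jaws open and shut (so a half turn about z gives the same grasp; the last joint's range is limited). The gripper opens to 85 mm and grips with 20 to 120 N. Pads are 22 mm wide; open, the fingers measure 114 mm over their backs; the gripper's body (76 mm by 85 mm) begins 54 mm behind the grasp point. The pads swing forward as they close: fully open they stand 13 mm farther back than shut.
Start: joints at [1.181, 0.477, 0.022, 1.555, -0.011, 1.109, -0.083], TCP at [0.188, -0.648, 0.245] pointing down, gripper open.
Joint ranges: [-2.96, 2.96], [-0.34, 2.1], [-1.41, 1.46], [0.24, 2.44], [-1.37, 4.51], [0.17, 1.92], [-2.96, 2.96]. Speed limits (rad/s): [2.39, 2.39, 3.14, 3.14, 3.14, 3.14, 3.14].

## Interface

Orientations are given as a unit quaternion [w, x, y, z].
In Python, from station import bot gives the robot as it stands.
- The arm moves only by the shell command python3 -m crank 'ROWS' [FORCE]. ROWS is JSON, a list of rows, each a list of 3 entries, a list of its own where there are three numbers: the shift along the tool's x, y, z in m, then the turn, a rotation vector about the tool's x, y, z in degrees, then the finger opening in m, from 0 to 0.0854. A call has 1 to 10 rows; each row shifts and turns the commanded pose from where the row before left it, along the tool's axes as they then stand; what a row does not reach is not made up. A row lasts 1/8 s, in which the tool goes at most 62.5 mm and 10.7 degrees, less where a joint would pass 70% of its speed; a pose out of reach is approached as far as the arm can. A call is refused whole if a number of a shift passes 0.0625 or a number of a turn 10.7, either way. A call with a gripper value outside its range is refused whole. The fingers move at their own pace and stop on an object; FORCE is the grip in N (left out, the last holds). Time passes only in rows, so rows that do not move let the fingers close. It gives the time, the measured TCP pose, the force and the opening at its end, in the units of the state.
- bot.get_obs(): the state, without advancing time (a new reading comes with each control period).
- bot.read_camera(name): name is "scene" or "top" or "wrist"; returns (picture, depth): 400x640x3 uint8, red, green, blue; 400x640 float32, m along the optical axis (not along the pixel's ray), 0 where there is no reading.
- bot.calibration(name): a dict with "fx", "fy", "cx", "cy" (pixels), "extrinsics" (4x4, takes a point from camera to world coordinates). Camera axes: x right, y down, z forward; pixel columns grow to the right and rows downward; lengths in m; the calibration is good to about 2 mm. A picture is of the moment at which its call begins: read the wrist's pose just before it. calibration takes no time and is no camera call; for the wrist camera it gives the pose at the moment of the call.
- bot.hand_in(): hands the job in, once; it reports no verdict.
The state is a dict: "t": time; "q": joint angles; "joint_vel": joint speeds; "joint_torque": joint torques, N m; "eef_pos": TCP position; "tool_rot": TCP orientation; "contact_force": force on the tool from outside, world axes, zero at the start; "torque": the same for the moment, N m; "gripper_width": opening from 0.0 (shut) to 1.0 (fully open).
Only numpy, scipy, OpenCV 4.12 (cv2) and the standard library are available. Lean on these libraries where they do the work, as an engineer would, in place of code of your own. Each camera call takes 0.05 s, during which the arm holds its last target.

## Working session

There is one attempt and no reset: what is moved stays moved. The work goes in short steps, Python scripts to look and compute and a shell command to move; the robot and the scene stay as the last step left them, time stands still between calls to the robot, and variables do not carry over. Pictures are saved under pics/ and viewed, and the job is handed in when it is done.

```bash
mkdir -p pics; ls; python3 - <<'E'
from station import bot
import cv2,numpy as np
o=bot.get_obs();print({k:np.round(v,3).tolist() for k,v in o.items()})
for n in ["scene","top","wrist"]:
    p,d=bot.read_camera(n);np.savez(f'{n}0.npz',p=p,d=d);c=bot.calibration(n)
    print(n,c['fx'],c['fy'],c['cx'],c['cy'],np.round(c['extrinsics'],3).tolist())
    cv2.imwrite(f'pics/{n}0.png',p[:,:,::-1])
E
```

```text
pics
{'t': 0.0, 'q': [1.181, 0.478, 0.022, 1.556, -0.011, 1.109, -0.083], 'joint_vel': [0.001, -0.0, -0.0, -0.0, 0.002, -0.001, -0.001], 'joint_torque': [-0.0, -59.645, 1.608, -28.12, 0.012, 0.009, 0.0], 'eef_pos': [0.188, -0.648, 0.244], 'tool_rot': [-0.001, 0.99, 0.14, -0.0], 'contact_force': [0.346, 0.168, -0.955], 'torque': [-0.012, 0.009, 0.008], 'gripper_width': 1.0}
scene 387.6132816001259 387.6132816001259 313.09669194583347 201.13660743967722 [[-0.853, 0.437, -0.284, 0.858], [0.522, 0.708, -0.476, 0.481], [-0.007, -0.555, -0.832, 0.902], [0.0, 0.0, 0.0, 1.0]]
top 370.98016381645493 370.98016381645493 324.0585288227188 199.58895911322577 [[-0.059, -0.973, 0.221, 0.36], [-0.998, 0.056, -0.018, 0.014], [0.005, -0.222, -0.975, 1.129], [0.0, 0.0, 0.0, 1.0]]
wrist 326.07816852674125 326.07816852674125 323.4709538823723 201.289203774251 [[0.279, -0.927, -0.251, 0.253], [-0.96, -0.269, -0.072, -0.63], [-0.001, 0.262, -0.965, 0.373], [0.0, 0.0, 0.0, 1.0]]
```

View pics/scene0.png

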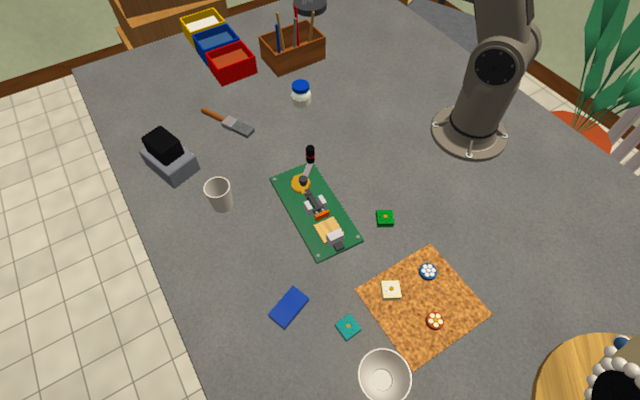

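View pics/top0.png

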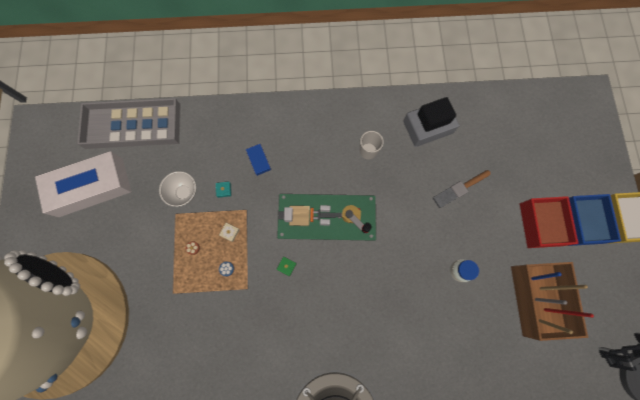

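View pics/wrist0.png

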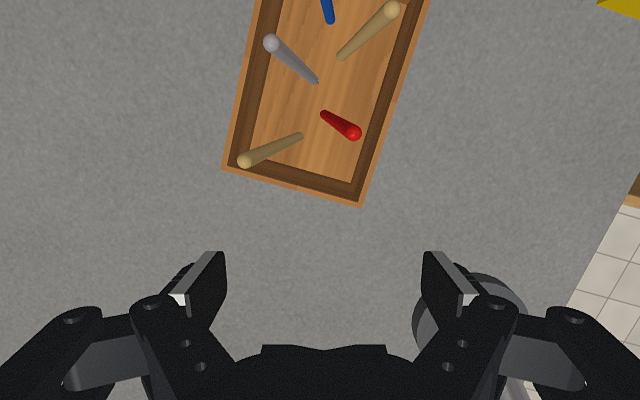

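Candidates for the tile are cream (scene 391,289; top 229,232), turquoise (scene 348,327; top 223,189) and green (scene 385,217; top 287,266). I also see cream squares in the tray at top (130,113). The cream one on the cork mat beside the two discs fits the description. Next I'll check it in a crop and measure.

```bash
cat > h.py <<'E'
import numpy as np,cv2
from station import bot
def ray(c,u,v):
    E=np.array(c['extrinsics']);d=E[:3,:3]@np.array([(u-c['cx'])/c['fx'],(v-c['cy'])/c['fy'],1.]);return E[:3,3],d
def onz(c,u,v,z):
    o,d=ray(c,u,v);return o+d*(z-o[2])/d[2]
def mask(p,lo,hi):
    return cv2.inRange(cv2.cvtColor(p,cv2.COLOR_RGB2HSV),np.array(lo),np.array(hi))
def big(m,box=None):
    if box is not None:
        k=np.zeros_like(m);x0,y0,x1,y1=box;k[y0:y1,x0:x1]=255;m=m&k
    cs,_=cv2.findContours(m,cv2.RETR_EXTERNAL,cv2.CHAIN_APPROX_NONE)
    return max(cs,key=cv2.contourArea)
E
python3 - <<'E'
from h import *
T=np.load('top0.npz')['p'];S=np.load('scene0.npz')['p']
a=cv2.resize(T[180:300,160:400],(800,400),interpolation=cv2.INTER_CUBIC)
cv2.imwrite('pics/topc.png',a[:,:,::-1])
a=cv2.resize(S[140:340,250:500],(750,600),interpolation=cv2.INTER_CUBIC)
cv2.imwrite('pics/scc.png',a[:,:,::-1])
ct,cs=bot.calibration('top'),bot.calibration('scene')
for n,P,c,box in (('top',T,ct,(215,218,245,246)),('scene',S,cs,(375,272,408,304))):
    m=mask(P,(15,0,165),(40,110,255)); k=big(m,box)
    M=cv2.moments(cv2.convexHull(k));u,v=M['m10']/M['m00'],M['m01']/M['m00']
    r=cv2.minAreaRect(k);b=cv2.boxPoints(r)
    print(n,u,v,cv2.contourArea(k),onz(c,u,v,.023).round(4));print([onz(c,*q,.023)[:2].round(4).tolist() for q in b])
for n,P,c,box in (('top',T,ct,(265,180,390,250)),('scene',S,cs,(260,150,370,275))):
    k=big(mask(P,(65,80,40),(88,255,200)),box);k=cv2.convexHull(k)
    ap=cv2.approxPolyDP(k,6,True)[:,0]
    W=np.array([onz(c,*q,.012)[:2] for q in ap.astype(float)]);print(n,ap.tolist(),W.round(4).tolist())
    W=np.array([onz(c,*q,.012)[:2] for q in k[:,0].astype(float)],np.float32);print(cv2.minAreaRect(W), cv2.boxPoints(cv2.minAreaRect(W)).round(4).tolist())
E
```

```text
top 228.16308243727596 231.56630824372758 169.5 [0.53   0.2856 0.023 ]
[[0.522, 0.3141], [0.5596, 0.2951], [0.5386, 0.258], [0.5012, 0.2772]]
scene 390.76190476190476 288.59497057249865 298.0 [0.5305 0.2863 0.023 ]
[[0.5371, 0.257], [0.4964, 0.2821], [0.5228, 0.3152], [0.5625, 0.2907]]
top [[374, 197], [374, 239], [278, 237], [280, 195]] [[0.6134, -0.1621], [0.4836, -0.1505], [0.5065, 0.1384], [0.6365, 0.1281]]
((0.5609505772590637, -0.011220470070838928), (0.29277026653289795, 0.1354505866765976), 85.60415649414062) [[0.4821999967098236, -0.15199999511241913], [0.6172999739646912, -0.1624000072479248], [0.6396999955177307, 0.12950000166893005], [0.5045999884605408, 0.13989999890327454]]
scene [[304, 164], [315, 166], [363, 239], [317, 262], [270, 180]] [[0.5075, -0.155], [0.4839, -0.1315], [0.5049, 0.1397], [0.6403, 0.1323], [0.6204, -0.1557]]
((0.5627353191375732, -0.009739041328430176), (0.2995328903198242, 0.138922780752182), 85.67086029052734) [[0.4821999967098236, -0.15379999577999115], [0.6207000017166138, -0.16429999470710754], [0.6432999968528748, 0.13439999520778656], [0.504800021648407, 0.14480000734329224]]
```

View pics/topc.png

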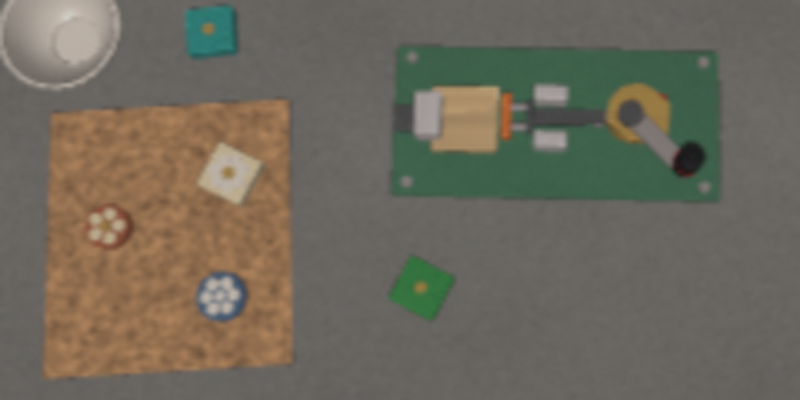

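View pics/scc.png

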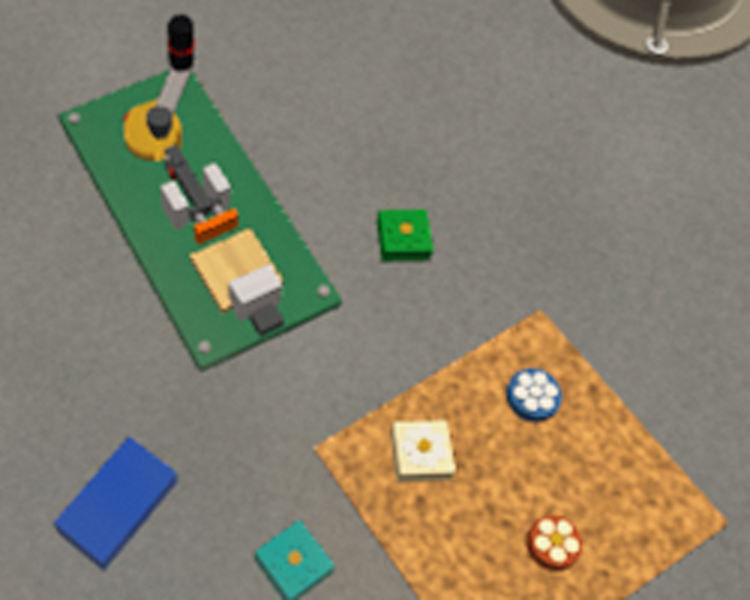

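The crop shows the cream tile with white petals at top crop (229,172). It is clearly the right one: the look-alikes are turquoise and green and lie off the mat. Next I'll plan the transit to a viewpoint over the nest.

```bash
cat >> h.py <<'E'
from scipy.spatial.transform import Rotation as Ro
def Rt(psi):
    a=np.radians(psi);x=[np.cos(a),np.sin(a),0];y=[np.sin(a),-np.cos(a),0];return np.array([x,y,[0,0,-1.]]).T
def cur():
    o=bot.get_obs();w,x,y,z=o['tool_rot'];return np.array(o['eef_pos']),Ro.from_quat([x,y,z,w]).as_matrix(),o
def plan(p,psi,n):
    P,R,o=cur();rv=Ro.from_matrix(R.T@Rt(psi)).as_rotvec()/n
    s=(np.array(p)-P)/n;print('t',round(float(o['t']),2),'from',P.round(4),'total',np.degrees(rv*n).round(1))
    for i in range(n):
        print((R.T@s).round(4).tolist(),np.degrees(rv).round(2).tolist());R=R@Ro.from_rotvec(rv).as_matrix()
E
python3 -c "
from h import *
plan([.55,.06,.30],85.6,14)"
```

```text
t 0.15 from [ 0.1876 -0.648   0.2445] total [ -0.1  -0.  -69.5]
[0.0389, -0.0414, -0.0039] [-0.0, -0.0, -4.96]
[0.0424, -0.0379, -0.0039] [-0.0, -0.0, -4.96]
[0.0455, -0.0341, -0.0039] [-0.0, -0.0, -4.96]
[0.0482, -0.03, -0.0039] [-0.0, -0.0, -4.96]
[0.0507, -0.0257, -0.0039] [-0.0, -0.0, -4.96]
[0.0527, -0.0212, -0.0039] [-0.0, -0.0, -4.96]
[0.0543, -0.0166, -0.0039] [-0.0, -0.0, -4.96]
[0.0556, -0.0118, -0.0039] [-0.0, -0.0, -4.96]
[0.0564, -0.007, -0.0039] [-0.0, -0.0, -4.96]
[0.0568, -0.0021, -0.0039] [-0.0, -0.0, -4.96]
[0.0567, 0.0028, -0.004] [-0.0, -0.0, -4.96]
[0.0563, 0.0077, -0.004] [-0.0, -0.0, -4.96]
[0.0554, 0.0126, -0.004] [-0.0, -0.0, -4.96]
[0.0541, 0.0173, -0.004] [-0.0, -0.0, -4.96]
```

```bash
python3 -m crank '[[[0.039,-0.041,-0.004],[0,0,-5],0.07],[[0.042,-0.038,-0.004],[0,0,-5],0.07],[[0.0455,-0.034,-0.004],[0,0,-5],0.07],[[0.048,-0.03,-0.004],[0,0,-5],0.07],[[0.051,-0.026,-0.004],[0,0,-5],0.07],[[0.053,-0.021,-0.004],[0,0,-5],0.07],[[0.054,-0.017,-0.004],[0,0,-5],0.07]]' && python3 -m crank '[[[0.0555,-0.012,-0.004],[0,0,-5],0.07],[[0.0565,-0.007,-0.004],[0,0,-5],0.07],[[0.057,-0.002,-0.004],[0,0,-5],0.07],[[0.057,0.003,-0.004],[0,0,-5],0.07],[[0.056,0.008,-0.004],[0,0,-5],0.07],[[0.0555,0.0125,-0.004],[0,0,-5],0.07],[[0.054,0.017,-0.004],[0,0,-5],0.07],[[0,0,0],[0,0,0],0.07],[[0,0,0],[0,0,0],0.07]]'
python3 - <<'E'
from h import *
P,R,o=cur();print(P,R.round(3).tolist(),o['contact_force'])
c=bot.calibration('wrist');p,d=bot.read_camera('wrist');np.savez('w1.npz',p=p,d=d,E=c['extrinsics']);cv2.imwrite('pics/w1.png',p[:,:,::-1])
E
```

```text
t: 1.02
eef_pos: [0.3683, -0.2922, 0.2734]
tool_rot: [0.0, 0.901, 0.433, 0.0]
contact_force: [0.5, -0.0, -0.5]
gripper_width: 0.817
t: 2.15
eef_pos: [0.5463, 0.0609, 0.3007]
tool_rot: [-0.0, 0.731, 0.683, -0.001]
contact_force: [-0.0, -0.3, 0.7]
gripper_width: 0.817
[0.54630332 0.06086628 0.30074478] [[0.068, 0.998, -0.001], [0.998, -0.068, -0.001], [-0.001, -0.001, -1.0]] [-0.04127144 -0.28038503  0.70020226]
```

View pics/w1.png

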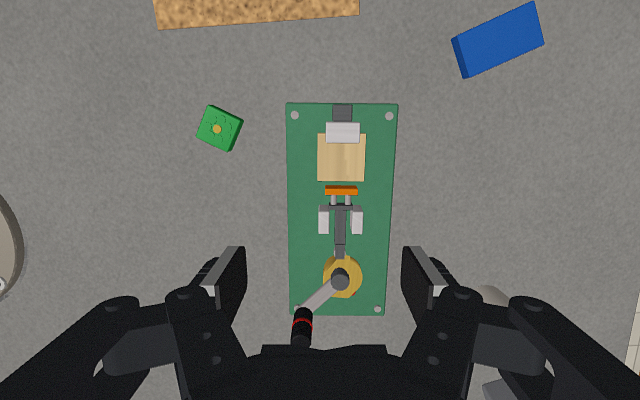

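The wrist picture shows the plate with corners (286,103), (398,104) and (384,316). The fence is at (342,132), the nest at (341,158), the orange pad at (341,190), the shaft top at (340,279) and the knob at (302,322). I'll measure the clamp frame from it.

```bash
python3 - <<'E'
from h import *
W=np.load('w1.npz');p=W['p'];c=bot.calibration('wrist');c['extrinsics']=W['E']
k=big(mask(p,(65,80,40),(88,255,200)),(270,90,410,330));k=cv2.convexHull(k)
w=np.array([onz(c,*q,.012)[:2] for q in k[:,0].astype(float)],np.float32);r=cv2.minAreaRect(w);print(r,cv2.boxPoints(r).round(4).tolist())
m=mask(p,(5,150,120),(18,255,255));k=big(m,(315,180,370,205));b=cv2.boundingRect(k);print('orange',b)
M=cv2.moments(k);print('pad c',onz(c,M['m10']/M['m00'],M['m01']/M['m00'],.046).round(4))
for col in range(330,356,8):
    print(col,[p[y,col].tolist() for y in (140,142,143,144,145,146)],[p[y,col].tolist() for y in range(182,189)])
print(onz(c,341,186,.046).round(4),onz(c,341,143,.046).round(4),onz(c,341,143,.022))
a=cv2.resize(p[95:205,280:405],None,fx=5,fy=5,interpolation=cv2.INTER_CUBIC);cv2.imwrite('pics/w1c.png',a[:,:,::-1])
a=cv2.resize(p[230:350,270:400],None,fx=5,fy=5,interpolation=cv2.INTER_CUBIC);cv2.imwrite('pics/w1d.png',a[:,:,::-1])
E
```

```text
((0.5637645721435547, -0.01103241741657257), (0.29731136560440063, 0.1383548080921173), 85.5634994506836) [[0.48330000042915344, -0.15389999747276306], [0.6212000250816345, -0.16459999978542328], [0.6442000269889832, 0.13179999589920044], [0.5062999725341797, 0.14249999821186066]]
orange (325, 186, 33, 9)
pad c [0.5672 0.0346 0.046 ]
330 [[194, 189, 190], [177, 172, 173], [177, 151, 109], [203, 175, 132], [199, 172, 128], [199, 174, 130]] [[68, 128, 94], [73, 132, 101], [78, 125, 96], [113, 69, 22], [121, 55, 0], [111, 56, 9], [135, 66, 12]]
338 [[193, 189, 190], [174, 169, 171], [171, 146, 104], [189, 165, 119], [188, 164, 120], [188, 163, 120]] [[70, 129, 99], [73, 130, 99], [79, 128, 96], [114, 71, 25], [118, 53, 0], [116, 60, 16], [142, 72, 9]]
346 [[192, 188, 187], [177, 172, 175], [166, 145, 111], [211, 185, 135], [207, 182, 135], [206, 181, 136]] [[61, 126, 94], [69, 129, 99], [76, 129, 98], [104, 87, 47], [122, 52, 0], [116, 58, 9], [135, 66, 10]]
354 [[193, 188, 188], [179, 176, 177], [165, 146, 113], [204, 176, 129], [200, 174, 128], [200, 176, 131]] [[60, 124, 93], [67, 129, 97], [74, 127, 96], [105, 89, 48], [126, 56, 3], [114, 55, 8], [133, 64, 1]]
[0.5676 0.0408 0.046 ] [0.5703 0.0917 0.046 ] [0.57146187 0.08951659 0.022     ]
```

View pics/w1c.png

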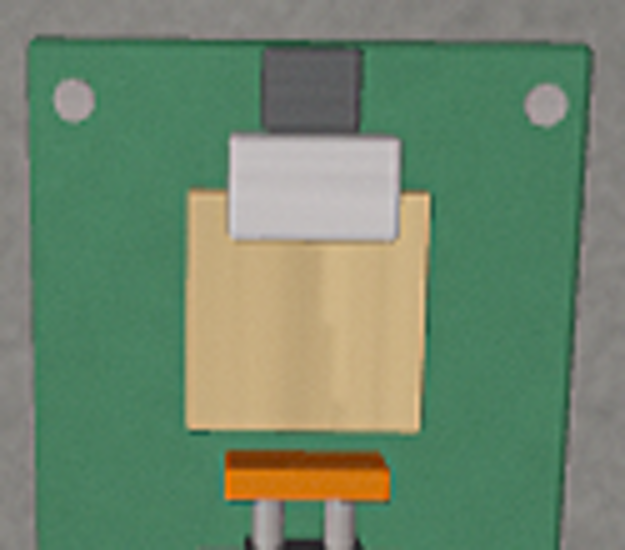

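View pics/w1d.png

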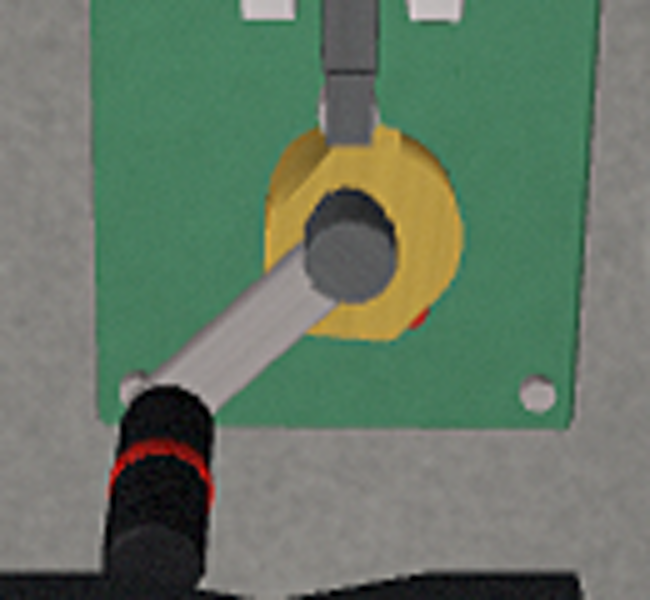

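```bash
python3 -c "
from h import *
plan([.5305,.286,.15],60,6)"
```

```text
t 2.2 from [0.5463 0.06   0.3008] total [-0.   0.1 26. ]
[0.0374, -0.0052, 0.0251] [-0.01, 0.01, 4.34]
[0.0369, -0.008, 0.0251] [-0.01, 0.01, 4.34]
[0.0362, -0.0108, 0.0251] [-0.01, 0.01, 4.34]
[0.0353, -0.0135, 0.0251] [-0.01, 0.01, 4.34]
[0.0341, -0.0161, 0.0251] [-0.01, 0.01, 4.34]
[0.0328, -0.0187, 0.0251] [-0.01, 0.01, 4.34]
```

```bash
python3 -m crank '[[[0.0374,-0.005,0.025],[0,0,4.3],0.07],[[0.037,-0.008,0.025],[0,0,4.3],0.07],[[0.036,-0.011,0.025],[0,0,4.3],0.07],[[0.0353,-0.0135,0.025],[0,0,4.3],0.07],[[0.034,-0.016,0.025],[0,0,4.3],0.07],[[0.033,-0.0187,0.025],[0,0,4.3],0.07],[[0,0,0],[0,0,0],0.07],[[0,0,0],[0,0,0],0.07]]'
python3 - <<'E'
from h import *
P,R,o=cur();print(P,np.degrees(np.arctan2(R[1,0],R[0,0])),o['contact_force'])
c=bot.calibration('wrist');p,d=bot.read_camera('wrist');np.savez('w2.npz',p=p,d=d,E=c['extrinsics']);cv2.imwrite('pics/w2.png',p[:,:,::-1])
E
```

```text
t: 3.2
eef_pos: [0.5309, 0.2854, 0.1514]
tool_rot: [0.001, 0.865, 0.502, -0.0]
contact_force: [0.3, -0.3, 0.3]
gripper_width: 0.824
[0.53094888 0.28539875 0.15138403] 60.252241246274494 [ 0.34920041 -0.30553048  0.33763441]
```

View pics/w2.png

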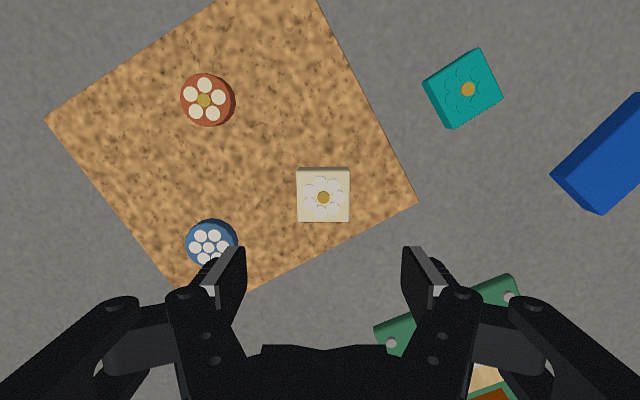

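The tile is at (323,195), nearly square to the tool. I'll measure its top face.

```bash
python3 - <<'E'
from h import *
W=np.load('w2.npz');p=W['p'];c=bot.calibration('wrist');c['extrinsics']=W['E']
m=mask(p,(15,0,170),(40,100,255));m=cv2.morphologyEx(m,cv2.MORPH_CLOSE,np.ones((5,5)));k=big(m,(285,155,362,235));k=cv2.convexHull(k)
print(cv2.boundingRect(k),cv2.approxPolyDP(k,5,True)[:,0].tolist())
for h in (.023,):
    w=np.array([onz(c,*q,h)[:2] for q in k[:,0].astype(float)],np.float32);r=cv2.minAreaRect(w);print(r)
print(onz(c,323.5,197,.023))
r=cv2.minAreaRect(w)
plan([r[0][0],r[0][1],.020],r[2] if r[2]>45 else r[2]+90,4)
# blue disc
a=cv2.resize(p[150:240,280:370],None,fx=6,fy=6);cv2.imwrite('pics/w2c.png',a[:,:,::-1])
E
```

```text
(296, 171, 53, 51) [[348, 171], [348, 220], [298, 221], [296, 172]]
((0.5322170853614807, 0.28631994128227234), (0.041874464601278305, 0.04237182438373566), 60.2754020690918)
[0.53279974 0.28552789 0.023     ]
t 3.25 from [0.5314 0.2851 0.1517] total [ 0.1  0.  -0.1]
[0.0004, -0.0, 0.0329] [0.02, 0.01, -0.02]
[0.0004, 0.0, 0.0329] [0.02, 0.01, -0.02]
[0.0004, 0.0, 0.0329] [0.02, 0.01, -0.02]
[0.0004, 0.0, 0.0329] [0.02, 0.01, -0.02]
```

View pics/w2c.png

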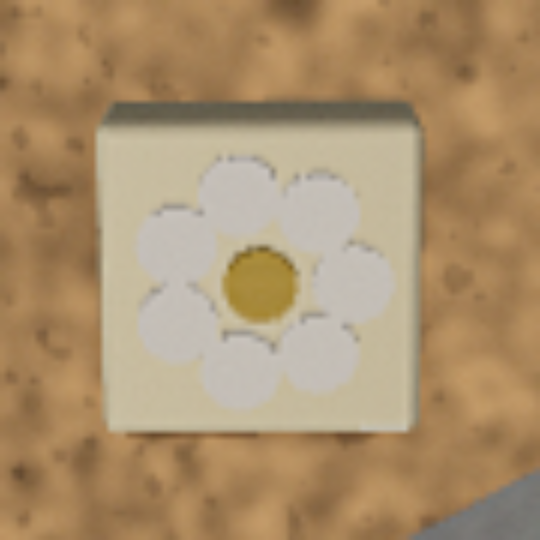

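```bash
python3 -m crank '[[[0.001,0.001,0.04],[0,0,0],0.07],[[0,0,0.04],[0,0,0],0.07],[[0,0,0.03],[0,0,0],0.07],[[0,0,0.012],[0,0,0],0.07],[[0,0,0.009],[0,0,0],0.07],[[0,0,0],[0,0,0],0.07],[[0,0,0],[0,0,0],0.03],[[0,0,0],[0,0,0],0.03],[[0,0,0],[0,0,0],0.03]]' 40; python3 -m crank '[[[0,0,0],[0,0,0],0.03],[[0,0,0],[0,0,0],0.03],[[0,0,0],[0,0,0],0.03]]'
```

```text
t: 4.38
eef_pos: [0.5324, 0.2882, 0.0215]
tool_rot: [0.0, 0.865, 0.503, 0.001]
contact_force: [-1.1, -0.5, 7.0]
gripper_width: 0.508
t: 4.75
eef_pos: [0.5324, 0.2882, 0.0215]
tool_rot: [0.0, 0.865, 0.503, 0.001]
contact_force: [-0.6, -1.1, 6.9]
gripper_width: 0.506
```

```bash
python3 -m crank '[[[0,0,-0.01],[0,0,0],0.03],[[0,0,-0.04],[0,0,0],0.03],[[0,0,-0.05],[0,0,0],0.03],[[0,0,0],[0,0,0],0.03]]'
python3 - <<'E'
from h import *
c=bot.calibration('wrist');p,d=bot.read_camera('wrist');np.savez('w3.npz',p=p,d=d,E=c['extrinsics']);cv2.imwrite('pics/w3.png',p[:,:,::-1])
plan([.5697,.068,.115],85.6,6)
E
```

```text
t: 5.25
eef_pos: [0.5339, 0.2895, 0.1249]
tool_rot: [-0.0, 0.865, 0.503, 0.004]
contact_force: [-0.3, 0.6, -1.1]
gripper_width: 0.501
t 5.3 from [0.5327 0.2883 0.1224] total [  0.2  -0.2 -25.3]
[-0.0289, 0.0235, 0.0012] [0.03, -0.03, -4.21]
[-0.0305, 0.0214, 0.0012] [0.03, -0.03, -4.21]
[-0.032, 0.0191, 0.0012] [0.03, -0.03, -4.21]
[-0.0333, 0.0167, 0.0012] [0.03, -0.03, -4.21]
[-0.0344, 0.0142, 0.0012] [0.03, -0.03, -4.21]
[-0.0354, 0.0116, 0.0012] [0.03, -0.03, -4.21]
```

View pics/w3.png

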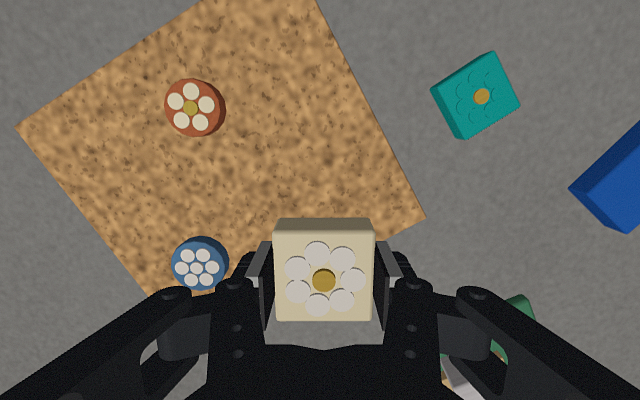

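The tile is held square between the fingers, with its centre at about (324,279). I'll compute its offset from the TCP, then move.

```bash
python3 - <<'E'
from h import *
W=np.load('w3.npz');c=bot.calibration('wrist');E=np.array(W['E']);c['extrinsics']=E
P,R,o=cur();print(P)
d=W['d'];print(d[279,324],d[250,300],d[310,350])
for u,v in ((324,279),(273,232),(374,232),(371,321),(278,321)):
    o_,r=ray(c,u,v);q=o_+r*d[min(v,318),min(max(u,279),368)]
    print((R.T@(q-P)).round(4), (R.T@(onz(c,u,v,.124)-P)).round(4))
E
python3 -m crank '[[[-0.029,0.0235,0.001],[0,0,-4.2],0.03],[[-0.0305,0.0214,0.001],[0,0,-4.2],0.03],[[-0.032,0.019,0.001],[0,0,-4.2],0.03],[[-0.0333,0.0167,0.001],[0,0,-4.2],0.03],[[-0.0344,0.0142,0.001],[0,0,-4.2],0.03],[[-0.0354,0.0116,0.001],[0,0,-4.2],0.03],[[0,0,0],[0,0,0],0.03],[[0,0,0],[0,0,0],0.03]]'
python3 - <<'E'
from h import *
c=bot.calibration('wrist');p,d=bot.read_camera('wrist');np.savez('w4.npz',p=p,d=d,E=c['extrinsics']);cv2.imwrite('pics/w4.png',p[:,:,::-1])
P,R,o=cur();print(P,np.degrees(np.arctan2(R[1,0],R[0,0])),o['contact_force'])
E
```

```text
[0.53265827 0.2882825  0.12243208]
0.13668676 0.13747379 0.14427955
[ 0.0016  0.0019 -0.0071] [-0.0013  0.002  -0.0016]
[ 0.0211 -0.0192 -0.0033] [ 0.0205 -0.0195 -0.0015]
[ 0.0209  0.0228 -0.0025] [ 0.0205  0.023  -0.0015]
[-0.021   0.023  -0.0036] [-0.0225  0.0233 -0.0016]
[-0.0211 -0.0186 -0.0035] [-0.0224 -0.0189 -0.0017]
t: 6.3
eef_pos: [0.5677, 0.0675, 0.1133]
tool_rot: [-0.001, 0.734, 0.679, -0.001]
contact_force: [0.3, -0.1, -1.8]
gripper_width: 0.506
[0.5678144  0.06832247 0.11365436] 85.59930523021202 [-0.74566495  0.58205565 -0.79894222]
```

View pics/w4.png

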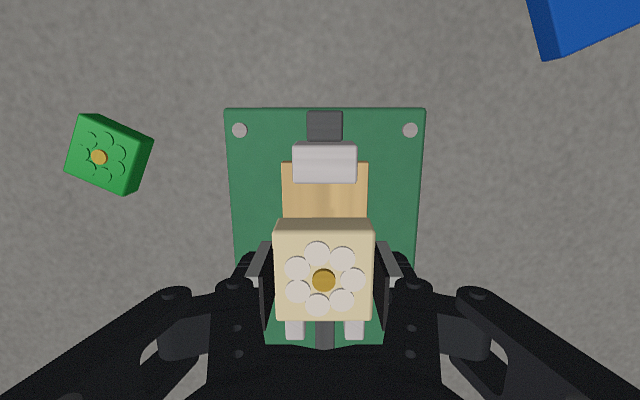

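The wrist view shows the held tile at (324,276) and the fence top at u 292–357, v 143–183. I'll compare both in this same view.

```bash
python3 - <<'E'
from h import *
W=np.load('w4.npz');c=bot.calibration('wrist');c['extrinsics']=W['E']
P,R,o=cur();L=lambda u,v,z:(R.T@(onz(c,u,v,z)-P)).round(4)[:2]
print('tile',L(324,277,.1155),[L(u,v,.1155).tolist() for u,v in ((273,231),(374,231),(372,321),(276,321))])
p=W['p'];print([p[v,325].tolist() for v in range(178,192)]);print([p[165,u].tolist() for u in list(range(289,296))+list(range(354,361))])
print('fence front',L(325,183,.046),'L',L(292,165,.046),'R',L(357.5,165,.046),'ply',L(281,200,.022),L(369,200,.022),'plate',L(231,200,.012),L(420,200,.012))
E
```

```text
tile [-0.0019  0.0017] [[0.019, -0.0192], [0.019, 0.0222], [-0.0235, 0.023], [-0.0235, -0.0196]]
[[189, 183, 184], [186, 183, 182], [187, 181, 182], [184, 180, 178], [172, 169, 172], [159, 150, 149], [185, 157, 107], [183, 159, 117], [180, 155, 112], [183, 158, 117], [182, 158, 117], [183, 157, 115], [183, 159, 114], [182, 157, 117]]
[[191, 165, 122], [192, 166, 120], [194, 167, 117], [165, 157, 150], [191, 188, 190], [191, 187, 186], [188, 185, 185], [188, 184, 183], [177, 172, 172], [144, 141, 144], [126, 116, 104], [206, 177, 128], [199, 171, 127], [199, 174, 130]]
fence front [0.0243 0.0025] L [ 0.0354 -0.0174] R [0.0353 0.0221] ply [ 0.0071 -0.028 ] [0.0071 0.0333] plate [ 0.0044 -0.0658] [0.0044 0.0718]
```

```bash
python3 -m crank '[[[-0.0005,0.001,0.025],[0,0,0],0.03],[[0,0,0.02],[0,0,0],0.03],[[0,0,0],[0,0,0],0.03],[[0,0,0],[0,0,0],0.03]]'; python3 - <<'E'
from h import *
c=bot.calibration('wrist');p,d=bot.read_camera('wrist');cv2.imwrite('pics/w5.png',p[100:,160:480,::-1])
P,R,o=cur();print(P,np.degrees(np.arctan2(R[1,0],R[0,0])),o['contact_force'])
L=lambda u,v,z:(R.T@(onz(c,u,v,z)-P)).round(4)[:2].tolist()
g=p[:,325].astype(int)
print([ (v,g[v].tolist()) for v in range(150,235,2)])
E
```

```text
t: 6.85
eef_pos: [0.5697, 0.0673, 0.0696]
tool_rot: [-0.0, 0.734, 0.679, 0.0]
contact_force: [0.7, 0.3, -1.1]
gripper_width: 0.504
[0.57001059 0.06725695 0.06995598] 85.57321880562439 [-0.79085567 -0.07553281 -1.72823573]
[(150, [107, 102, 103]), (152, [100, 99, 97]), (154, [151, 145, 147]), (156, [175, 170, 171]), (158, [187, 182, 183]), (160, [189, 184, 185]), (162, [187, 183, 183]), (164, [186, 183, 183]), (166, [191, 187, 186]), (168, [192, 185, 185]), (170, [188, 183, 183]), (172, [184, 180, 180]), (174, [184, 180, 179]), (176, [186, 181, 180]), (178, [188, 184, 184]), (180, [188, 184, 184]), (182, [190, 186, 186]), (184, [190, 186, 185]), (186, [191, 187, 186]), (188, [190, 186, 186]), (190, [189, 186, 184]), (192, [186, 182, 181]), (194, [189, 184, 184]), (196, [186, 182, 182]), (198, [185, 181, 179]), (200, [177, 174, 175]), (202, [150, 130, 99]), (204, [187, 162, 117]), (206, [185, 159, 116]), (208, [185, 161, 118]), (210, [183, 157, 113]), (212, [186, 160, 118]), (214, [185, 161, 116]), (216, [186, 160, 117]), (218, [109, 100, 83]), (220, [118, 110, 90]), (222, [119, 111, 90]), (224, [117, 109, 88]), (226, [122, 114, 94]), (228, [122, 112, 93]), (230, [156, 145, 120]), (232, [185, 174, 145]), (234, [200, 187, 158])]
```

View pics/w5.png

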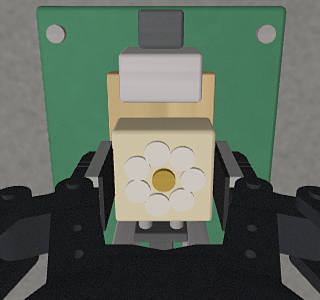

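```bash
python3 - <<'E'
from h import *
c=bot.calibration('wrist');P,R,o=cur()
L=lambda u,v,z:(R.T@(onz(c,u,v,z)-P)).round(4)[:2].tolist()
print('fence',L(325,201.5,.046),'tile top edge',L(325,231,.0715),'bot',L(325,217.5,.0515),'tile back top',L(325,320.5,.0715))
print('fence LR',L(280,180,.046),L(361,180,.046),'tile LR',L(273.5,232,.0715),L(374,232,.0715))
E
```

```text
fence [0.0252, 0.0023] tile top edge [0.0195, 0.0022] bot [0.0188, 0.0023] tile back top [-0.0229, 0.0022]
fence LR [0.0357, -0.0191] [0.0357, 0.0194] tile LR [0.0191, -0.0191] [0.0191, 0.0224]
```

```bash
python3 -m crank '[[[0.0005,-0.001,0.012],[0,0,0],0.03],[[0,0,0.01],[0,0,0],0.03],[[0,0,0.005],[0,0,0],0.03],[[0,0,0],[0,0,0],0.03]]';python3 -m crank '[[[0,0,0.0015],[0,0,0],0.03],[[0,0,0],[0,0,0],0.03]]'
```

```text
t: 7.4
eef_pos: [0.5682, 0.0672, 0.0417]
tool_rot: [-0.0, 0.734, 0.679, -0.0]
contact_force: [-0.1, -0.4, -0.1]
gripper_width: 0.505
t: 7.65
eef_pos: [0.5687, 0.0673, 0.041]
tool_rot: [0.0, 0.734, 0.679, 0.0]
contact_force: [0.1, -0.0, -1.8]
gripper_width: 0.5
```

```bash
python3 -m crank '[[[0,0,0.001],[0,0,0],0.03],[[0,0,0.001],[0,0,0],0.03],[[0,0,0],[0,0,0],0.03]]';python3 -m crank '[[[0,0,0],[0,0,0],0.056],[[0,0,0],[0,0,0],0.06],[[0,0,0],[0,0,0],0.06],[[0,0,0],[0,0,0],0.06]]'
```

```text
t: 8.02
eef_pos: [0.5688, 0.0673, 0.0405]
tool_rot: [0.001, 0.734, 0.679, -0.0]
contact_force: [-4.7, -2.5, 13.6]
gripper_width: 0.504
t: 8.52
eef_pos: [0.5686, 0.0672, 0.0387]
tool_rot: [-0.0, 0.734, 0.679, -0.0]
contact_force: [0.1, 0.0, -0.2]
gripper_width: 0.703
```

```bash
python3 -m crank '[[[0,0,-0.01],[0,0,0],0.06],[[0,0,-0.03],[0,0,0],0.06],[[0,0,-0.05],[0,0,0],0.06],[[-0.02,0,-0.06],[0,0,0],0.06],[[-0.04,0,-0.06],[0,0,0],0.06],[[-0.06,0,-0.02],[0,0,0],0.06],[[-0.06,0,0],[0,0,0],0.06],[[0,0,0],[0,0,0],0.06],[[0,0,0],[0,0,0],0.06]]';python3 - <<'E'
from h import *
c=bot.calibration('wrist');p,d=bot.read_camera('wrist');cv2.imwrite('pics/w6.png',p[:,:,::-1]);np.savez('w6.npz',p=p,d=d,E=c['extrinsics'])
P,R,o=cur();print(P,np.degrees(np.arctan2(R[1,0],R[0,0])),o['contact_force'])
E
```

```text
t: 9.65
eef_pos: [0.555, -0.1055, 0.2602]
tool_rot: [-0.0, 0.734, 0.679, 0.0]
contact_force: [0.2, 0.8, 0.4]
gripper_width: 0.702
[ 0.55510988 -0.10451662  0.26020836] 85.63887795012249 [ 0.07145868  0.6406886  -0.36636083]
```

View pics/w6.png

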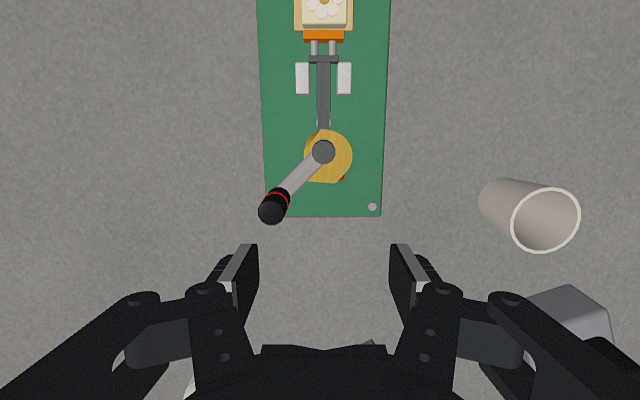

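The tile sits square in the nest at (323,10). The shaft top is at (323,152) and the knob top at (270,212). I'll check the tile with the scene camera as well and measure the crank.

```bash
python3 - <<'E'
from h import *
W=np.load('w6.npz');c=bot.calibration('wrist');c['extrinsics']=W['E'];d=W['d'];p=W['p']
def dp(u,v):
    o,r=ray(c,u,v);return (o+r*np.median(d[v-1:v+2,u-1:u+2])).round(4)
print('knob top',dp(270,212),onz(c,270.5,212.5,.12).round(4),'shaft',dp(323,152))
zs=dp(323,152)[2];sh=onz(c,323,152,zs);kn=onz(c,270.5,212.5,.12)
A=np.array([.5579,-.0753]);y=np.array([np.cos(np.radians(85.57)),np.sin(np.radians(85.57))])
v=kn[:2]-A;print('from axis est',np.linalg.norm(v),np.degrees(np.arctan2(v[1],v[0])));v=kn[:2]-sh[:2];print('from shaft',sh,np.linalg.norm(v),np.degrees(np.arctan2(v[1],v[0])))
k=big(mask(p,(65,80,40),(88,255,200)),(240,0,400,230));
a=cv2.resize(p[185:240,240:310],None,fx=8,fy=8,interpolation=cv2.INTER_CUBIC);cv2.imwrite('pics/w6k.png',a[:,:,::-1])
a=cv2.resize(p[130:200,290:360],None,fx=8,fy=8,interpolation=cv2.INTER_CUBIC);cv2.imwrite('pics/w6s.png',a[:,:,::-1])
s,_=bot.read_camera('scene');a=cv2.resize(s[150:270,260:370],None,fx=5,fy=5,interpolation=cv2.INTER_CUBIC);cv2.imwrite('pics/s6.png',a[:,:,::-1])
E
```

```text
knob top [ 0.5094 -0.1181  0.119 ] [ 0.51   -0.1183  0.12  ] shaft [ 0.5586 -0.0764  0.0657]
from axis est 0.06436478305427386 -138.08041471372678
from shaft [ 0.55857755 -0.07639296  0.0657    ] 0.06415123678185734 -139.21112479267467
```

View pics/w6k.png

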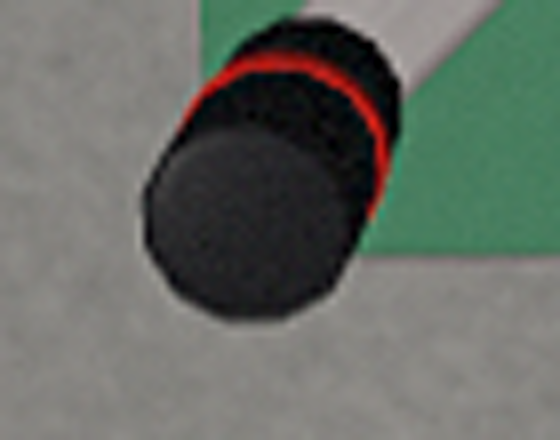

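View pics/w6s.png

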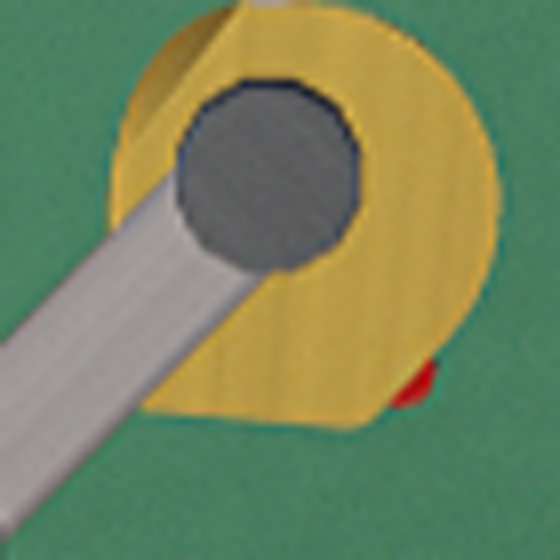

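View pics/s6.png

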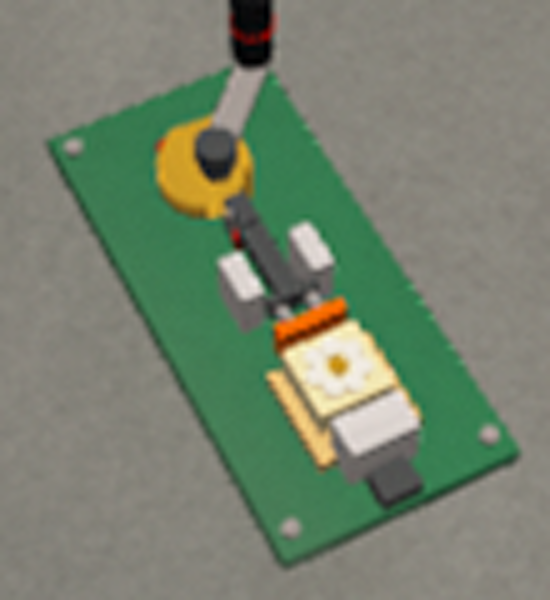

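The tile lies flat, square between pad and fence. The crop of the cam shows its flat as the lower edge from (307,181) to (335,184), so I can predict the dwell angle from the image.

```bash
python3 - <<'E'
from h import *
W=np.load('w6.npz');c=bot.calibration('wrist');c['extrinsics']=W['E'];p=W['p']
m=mask(p,(18,120,110),(32,255,255));k=big(m,(290,120,365,195));
A=np.array([.5582,-.0758])
pts=np.array([onz(c,*q,.042)[:2]-A for q in k[:,0].astype(float)])
th=np.radians(4.4);Rm=np.array([[np.cos(th),-np.sin(th)],[np.sin(th),np.cos(th)]]);pts=pts@Rm.T
an=np.degrees(np.arctan2(pts[:,1],pts[:,0]));r=np.hypot(*pts.T)
i=np.argsort(-an)
for lo in range(90,-181,-10):
    s=(an<=lo+5)&(an>lo-5)
    if s.any():print(lo,(r[s].mean()*1000).round(1),end='; ')
s=(an<-65)&(an>-110);f=cv2.fitLine(pts[s].astype(np.float32),cv2.DIST_L2,0,.01,.01).ravel();print('\nflat dir',np.degrees(np.arctan2(f[1],f[0])),'mid dist',abs(f[0]*f[3]-f[1]*f[2]))
print(pts[s][:,0].min(),pts[s][:,0].max())
E
```

```text
90 15.2; 80 15.8; 70 16.4; 60 18.9; 50 18.6; 40 20.5; 30 21.4; 20 20.5; 10 23.5; 0 24.7; -10 24.1; -20 26.9; -30 27.8; -40 26.9; -50 30.8; -60 28.4; -70 32.2; -80 29.6; -90 30.8; -100 28.5; -110 32.9; -120 37.0; -160 19.5; -170 16.7; -180 17.2; 
flat dir -54.719635 mid dist 0.016523974
-0.011507161158725798 0.015536090588868668
```

The brass outline puts the nose near -67° and the flat's normal near -93° in the clamp frame. The dwell should then come about 183° counter-clockwise from the start, with the arm near 49° from clamp x. That fits the stated ranges, and I'll confirm it by force. Next I'll go to the knob.

```bash
python3 -c "
from h import *
plan([.5097,-.1188,.16],30,6)"
```

```text
t 9.75 from [ 0.5552 -0.104   0.2601] total [-0.  -0.  55.7]
[-0.003, -0.0074, 0.0167] [-0.0, -0.01, 9.28]
[-0.0042, -0.0068, 0.0167] [-0.0, -0.01, 9.28]
[-0.0052, -0.006, 0.0167] [-0.0, -0.01, 9.28]
[-0.0061, -0.0051, 0.0167] [-0.0, -0.01, 9.28]
[-0.0069, -0.0041, 0.0167] [-0.0, -0.01, 9.28]
[-0.0074, -0.0029, 0.0167] [-0.0, -0.01, 9.28]
```

```bash
python3 -m crank '[[[-0.003,-0.0074,0.0167],[0,0,9.28],0.06],[[-0.0042,-0.0068,0.0167],[0,0,9.28],0.06],[[-0.0052,-0.006,0.0167],[0,0,9.28],0.06],[[-0.0061,-0.0051,0.0167],[0,0,9.28],0.06],[[-0.0069,-0.0041,0.0167],[0,0,9.28],0.06],[[-0.0074,-0.0029,0.0167],[0,0,9.28],0.06],[[0,0,0],[0,0,0],0.06],[[0,0,0],[0,0,0],0.06]]'; python3 - <<'E'
from h import *
c=bot.calibration('wrist');p,d=bot.read_camera('wrist');cv2.imwrite('pics/w7.png',p[:,:,::-1])
plan([.5097,-.1188,.09],30,3)
P,R,o=cur()
for u,v in ((324,276),):print(onz(c,u,v,.12))
E
```

```text
t: 10.75
eef_pos: [0.5105, -0.1194, 0.1604]
tool_rot: [0.0, 0.966, 0.26, 0.001]
contact_force: [1.4, 0.1, -0.1]
gripper_width: 0.703
t 10.8 from [ 0.5106 -0.1197  0.1605] total [ 0.  -0.1  0.1]
[-0.0002, -0.0004, 0.0235] [0.01, -0.03, 0.03]
[-0.0001, -0.0004, 0.0235] [0.01, -0.03, 0.03]
[-0.0001, -0.0004, 0.0235] [0.01, -0.03, 0.03]
[ 0.49188723 -0.13141767  0.12      ]
```

View pics/w7.png

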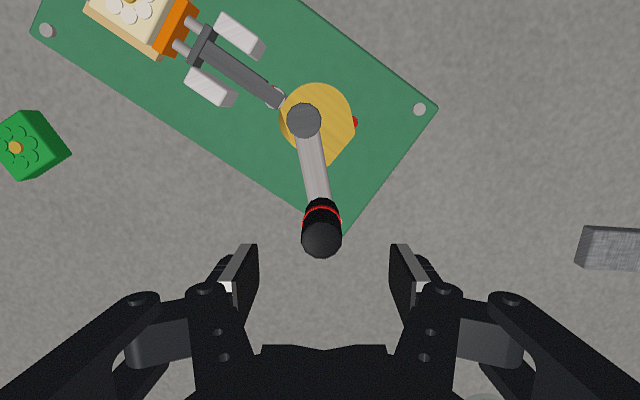

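The knob top at (321,240) is centred between the fingers. I'll descend and grip it.

```bash
python3 -m crank '[[[0,-0.0005,0.025],[0,0,0],0.06],[[0,-0.0005,0.025],[0,0,0],0.06],[[0,0,0.02],[0,0,0],0.06],[[0,0,0],[0,0,0],0.04],[[0,0,0],[0,0,0],0.01],[[0,0,0],[0,0,0],0.01],[[0,0,0],[0,0,0],0.01],[[0,0,0],[0,0,0],0.01]]' 60; python3 -c "
from h import *
P,R,o=cur();print(P,o['contact_force'],o['gripper_width']);v=P[:2]-[.5583,-.076];print(np.hypot(*v),np.degrees(np.arctan2(v[1],v[0])))"
```

```text
t: 11.8
eef_pos: [0.5101, -0.1197, 0.0908]
tool_rot: [0.001, 0.966, 0.258, 0.001]
contact_force: [-0.4, 0.3, 6.6]
gripper_width: 0.266
[ 0.51014024 -0.11970974  0.09076189] [-0.42148993  0.27233379  6.56981697] 0.26572288335578886
0.06503770460375752 -137.7731542214807
```

```bash
cat >> h.py <<'E'
def arc(a0,a1,n,C=(.5583,-.076),r=.065,start=None):
    P,R,o=cur();p=P[:2] if start is None else np.array(start)
    for a in np.radians(np.linspace(a0,a1,n+1)[1:]):
        t=np.array(C)+r*np.array([np.cos(a),np.sin(a)]);s=R.T@np.array([*(t-p),0.]);p=t;print(s[:2].round(4).tolist(),end=' ')
    print()
def st(C=(.5583,-.076)):
    P,R,o=cur();v=P[:2]-np.array(C);a=np.arctan2(v[1],v[0]);f=np.array(o['contact_force']);e=np.array([np.cos(a),np.sin(a)])
    print('t %.2f r %.2f ang %.1f z %.4f Frad %.1f Ftan %.1f Fz %.1f w %.3f yaw %.1f'%(o['t'],np.hypot(*v)*1e3,np.degrees(a),P[2],f[:2]@e,f[:2]@[-e[1],e[0]],f[2],o['gripper_width'],np.degrees(np.arctan2(R[1,0],R[0,0]))))
E
python3 -c "
from h import *
st();arc(-137.8,-97.8,8)"
```

```text
t 11.80 r 65.04 ang -137.8 z 0.0908 Frad 0.1 Ftan -0.5 Fz 6.6 w 0.266 yaw 29.9
[0.0015, 0.0054] [0.0019, 0.0053] [0.0024, 0.0051] [0.0028, 0.0049] [0.0032, 0.0047] [0.0036, 0.0044] [0.004, 0.004] [0.0043, 0.0037]
```

```bash
python3 -m crank '[[[0.0015,0.0054,-0.001],[0,0,0],0.01],[[0.0019,0.0053,0],[0,0,0],0.01],[[0.0024,0.0051,0],[0,0,0],0.01],[[0.0028,0.0049,0],[0,0,0],0.01]]'; python3 -c "
from h import *
st()"; python3 -m crank '[[[0.0032,0.0047,0],[0,0,0],0.01],[[0.0036,0.0044,0],[0,0,0],0.01],[[0.004,0.004,0],[0,0,0],0.01],[[0.0043,0.0037,0],[0,0,0],0.01]]'; python3 -c "
from h import *
st();arc(-97.8,-57.8,8)"
```

```text
t: 12.3
eef_pos: [0.5273, -0.1333, 0.0908]
tool_rot: [-0.0, 0.966, 0.258, 0.0]
contact_force: [-0.7, 2.7, 3.1]
gripper_width: 0.262
t 12.30 r 65.18 ang -118.4 z 0.0908 Frad -2.0 Ftan -1.9 Fz 3.1 w 0.262 yaw 29.9
t: 12.8
eef_pos: [0.5484, -0.1405, 0.0908]
tool_rot: [-0.0, 0.966, 0.258, -0.0]
contact_force: [-2.0, 3.1, 6.5]
gripper_width: 0.266
t 12.80 r 65.24 ang -98.7 z 0.0908 Frad -2.7 Ftan -2.5 Fz 6.5 w 0.266 yaw 29.9
[0.0056, 0.0037] [0.0049, 0.0028] [0.0051, 0.0024] [0.0053, 0.002] [0.0055, 0.0015] [0.0056, 0.001] [0.0056, 0.0005] [0.0057, 0.0]
```

```bash
python3 -m crank '[[[0.0044,0.0033,0],[0,0,0],0.01],[[0.0049,0.0028,0],[0,0,0],0.01],[[0.0051,0.0024,0],[0,0,0],0.01],[[0.0053,0.002,0],[0,0,0],0.01],[[0.0055,0.0015,0],[0,0,0],0.01],[[0.0056,0.001,0],[0,0,0],0.01],[[0.0056,0.0005,0],[0,0,0],0.01],[[0.0057,0,0],[0,0,0],0.01]]'; python3 -c "
from h import *
st();C=np.array([.5583,-.076]);a=np.radians(-57.8);arc(-57.8,-17.8,8,start=C+.065*np.array([np.cos(a),np.sin(a)]))"
```

```text
t: 13.8
eef_pos: [0.5911, -0.1324, 0.0908]
tool_rot: [0.001, 0.966, 0.257, -0.001]
contact_force: [-3.5, 0.2, 7.9]
gripper_width: 0.266
t 13.80 r 65.23 ang -59.9 z 0.0908 Frad -1.9 Ftan -2.9 Fz 7.9 w 0.266 yaw 29.8
[0.0056, -0.0005] [0.0056, -0.001] [0.0055, -0.0015] [0.0053, -0.0019] [0.0051, -0.0024] [0.0049, -0.0028] [0.0047, -0.0032] [0.0044, -0.0036]
```

```bash
python3 -m crank '[[[0.0056,-0.0005,-0.001],[0,0,0],0.01],[[0.0056,-0.001,0],[0,0,0],0.01],[[0.0055,-0.0015,0],[0,0,0],0.01],[[0.0053,-0.0019,0],[0,0,0],0.01],[[0.0051,-0.0024,0],[0,0,0],0.01],[[0.0049,-0.0028,0],[0,0,0],0.01],[[0.0047,-0.0032,0],[0,0,0],0.01],[[0.0044,-0.0036,0],[0,0,0],0.01]]'; python3 -c "
from h import *
st();C=np.array([.5583,-.076]);a=np.radians(-17.8);arc(-17.8,22.2,10,start=C+.065*np.array([np.cos(a),np.sin(a)]))"
```

```text
t: 14.8
eef_pos: [0.6197, -0.0973, 0.0912]
tool_rot: [0.001, 0.966, 0.257, 0.001]
contact_force: [3.7, -5.6, -6.5]
gripper_width: 0.267
t 14.80 r 65.01 ang -19.2 z 0.0912 Frad 5.3 Ftan -4.1 Fz -6.5 w 0.267 yaw 29.8
[0.0032, -0.0032] [0.003, -0.0034] [0.0028, -0.0036] [0.0025, -0.0038] [0.0022, -0.0039] [0.002, -0.0041] [0.0017, -0.0042] [0.0014, -0.0043] [0.0011, -0.0044] [0.0008, -0.0045]
```

```bash
python3 -m crank '[[[0.0042,-0.0022,0.0005],[0,0,0],0.01],[[0.003,-0.0034,0],[0,0,0],0.01],[[0.0028,-0.0036,0],[0,0,0],0.01],[[0.0025,-0.0038,0],[0,0,0],0.01],[[0.0022,-0.0039,0],[0,0,0],0.01]]'; python3 -c "
from h import *
st()"; python3 -m crank '[[[0.002,-0.0041,0],[0,0,0],0.01],[[0.0017,-0.0042,0],[0,0,0],0.01]]'; python3 -c "
from h import *
st()";python3 -m crank '[[[0.0014,-0.0043,0],[0,0,0],0.01],[[0.0011,-0.0044,0],[0,0,0],0.01]]';  python3 -c "
from h import *
st()"
```

```text
t: 15.42
eef_pos: [0.6234, -0.0743, 0.0911]
tool_rot: [0.0, 0.966, 0.258, 0.0]
contact_force: [2.2, -5.1, -5.0]
gripper_width: 0.267
t 15.43 r 65.07 ang 1.5 z 0.0911 Frad 2.0 Ftan -5.1 Fz -5.0 w 0.267 yaw 29.9
t: 15.68
eef_pos: [0.6227, -0.067, 0.0911]
tool_rot: [0.001, 0.966, 0.257, 0.0]
contact_force: [4.0, -9.8, -5.0]
gripper_width: 0.267
t 15.68 r 65.05 ang 7.9 z 0.0911 Frad 2.6 Ftan -10.2 Fz -5.0 w 0.267 yaw 29.8
t: 15.92
eef_pos: [0.6214, -0.0605, 0.0912]
tool_rot: [0.003, 0.967, 0.256, 0.001]
contact_force: [6.9, -12.5, -8.2]
gripper_width: 0.265
t 15.93 r 64.96 ang 13.8 z 0.0912 Frad 3.7 Ftan -13.7 Fz -8.2 w 0.265 yaw 29.7
```

```bash
python3 -m crank '[[[0.0008,-0.0045,0],[0,0,0],0.01]]'; python3 -c "
from h import *
st();C=np.array([.5583,-.076]);a=np.radians(22.2);arc(22.2,46.2,8,start=C+.065*np.array([np.cos(a),np.sin(a)]))"
```

```text
t: 16.05
eef_pos: [0.6198, -0.0551, 0.0911]
tool_rot: [0.002, 0.967, 0.256, 0.001]
contact_force: [5.1, -7.6, -7.9]
gripper_width: 0.264
t 16.05 r 64.93 ang 18.8 z 0.0911 Frad 2.4 Ftan -8.9 Fz -7.9 w 0.264 yaw 29.7
[0.0004, -0.0034] [0.0002, -0.0034] [0.0, -0.0034] [-0.0002, -0.0034] [-0.0004, -0.0034] [-0.0005, -0.0034] [-0.0007, -0.0033] [-0.0009, -0.0033]
```

```bash
python3 -m crank '[[[0.0005,-0.0034,0],[0,0,0],0.01]]'; python3 -c "
from h import *
st()"
```

```text
t: 16.18
eef_pos: [0.6173, -0.0488, 0.091]
tool_rot: [-0.0, 0.966, 0.257, 0.0]
contact_force: [0.9, -1.9, -4.0]
gripper_width: 0.265
t 16.18 r 65.00 ang 24.7 z 0.0910 Frad -0.0 Ftan -2.1 Fz -4.0 w 0.265 yaw 29.8
```

The load peaked at about 14 N near 15° and is now falling, so the nose is passing. I'll continue in small steps.

```bash
python3 -m crank '[[[0.0002,-0.0034,0],[0,0,0],0.01]]'; python3 -c "
from h import *
st()"; python3 -m crank '[[[0,-0.0034,0],[0,0,0],0.01]]'; python3 -c "
from h import *
st()"; python3 -m crank '[[[-0.0002,-0.0034,0],[0,0,0],0.01]]'; python3 -c "
from h import *
st()"; python3 -m crank '[[[0,0,0],[0,0,0],0.01]]'; python3 -c "
from h import *
st()"
```

```text
t: 16.3
eef_pos: [0.6146, -0.0435, 0.0909]
tool_rot: [-0.001, 0.966, 0.258, -0.001]
contact_force: [-2.8, 2.2, -2.7]
gripper_width: 0.27
t 16.30 r 65.05 ang 30.0 z 0.0909 Frad -1.3 Ftan 3.3 Fz -2.7 w 0.270 yaw 29.9
t: 16.42
eef_pos: [0.6127, -0.0404, 0.0909]
tool_rot: [-0.001, 0.966, 0.259, -0.001]
contact_force: [-3.2, 2.1, -2.7]
gripper_width: 0.265
t 16.43 r 65.01 ang 33.2 z 0.0909 Frad -1.6 Ftan 3.5 Fz -2.7 w 0.265 yaw 30.0
t: 16.55
eef_pos: [0.6114, -0.0385, 0.091]
tool_rot: [-0.001, 0.966, 0.258, -0.0]
contact_force: [-1.3, 1.8, -3.0]
gripper_width: 0.267
t 16.55 r 65.00 ang 35.2 z 0.0910 Frad -0.1 Ftan 2.3 Fz -3.0 w 0.267 yaw 29.9
t: 16.68
eef_pos: [0.6113, -0.0385, 0.0909]
tool_rot: [-0.001, 0.966, 0.258, -0.0]
contact_force: [-3.6, 5.3, -3.8]
gripper_width: 0.266
t 16.68 r 64.98 ang 35.3 z 0.0909 Frad 0.2 Ftan 6.4 Fz -3.8 w 0.266 yaw 29.9
```

```bash
python3 -m crank '[[[-0.0002,-0.0022,0],[0,0,0],0.01],[[0,0,0],[0,0,0],0.01]]'; python3 -c "
from h import *
st()"; python3 -m crank '[[[-0.0003,-0.0022,0],[0,0,0],0.01],[[0,0,0],[0,0,0],0.01]]'; python3 -c "
from h import *
st()"
```

```text
t: 16.92
eef_pos: [0.6108, -0.0378, 0.091]
tool_rot: [-0.0, 0.966, 0.258, 0.0]
contact_force: [-1.0, 2.7, -5.1]
gripper_width: 0.265
t 16.93 r 64.92 ang 36.1 z 0.0910 Frad 0.8 Ftan 2.8 Fz -5.1 w 0.265 yaw 29.9
t: 17.18
eef_pos: [0.6096, -0.0363, 0.091]
tool_rot: [-0.0, 0.966, 0.258, 0.0]
contact_force: [0.6, 3.2, -8.1]
gripper_width: 0.263
t 17.18 r 64.89 ang 37.7 z 0.0910 Frad 2.4 Ftan 2.1 Fz -8.1 w 0.263 yaw 29.9
```

```bash
python3 -m crank '[[[0.0002,-0.0022,0.0005],[0,0,0],0.01],[[0,0,0],[0,0,0],0.01]]'; python3 -c "
from h import *
st()"; python3 -m crank '[[[0,0,0],[0,0,0],0.01],[[0,0,0],[0,0,0],0.01]]'; python3 -c "
from h import *
st()"
```

```text
t: 17.42
eef_pos: [0.6085, -0.0348, 0.0909]
tool_rot: [0.0, 0.966, 0.258, -0.0]
contact_force: [-0.9, -0.4, -2.9]
gripper_width: 0.269
t 17.43 r 64.99 ang 39.4 z 0.0909 Frad -1.0 Ftan 0.3 Fz -2.9 w 0.269 yaw 29.8
t: 17.68
eef_pos: [0.6085, -0.0347, 0.0909]
tool_rot: [0.0, 0.966, 0.258, -0.0]
contact_force: [-1.7, -0.1, -1.7]
gripper_width: 0.267
t 17.68 r 65.02 ang 39.4 z 0.0909 Frad -1.4 Ftan 1.0 Fz -1.7 w 0.267 yaw 29.8
```

The tangential load is about zero at 39°, past the nose. I'll release gently and lift off.

```bash
python3 -m crank '[[[0,0,0],[0,0,0],0.03],[[0,0,0],[0,0,0],0.05],[[0,0,0],[0,0,0],0.06],[[0,0,0],[0,0,0],0.06],[[0,0,-0.02],[0,0,0],0.06],[[0,0,-0.04],[0,0,0],0.06],[[0,0,-0.05],[0,0,0],0.06],[[-0.04,0,-0.05],[0,0,0],0.06],[[-0.04,0,0],[0,0,0],0.06],[[0,0,0],[0,0,0],0.06]]'; python3 - <<'E'
from h import *
st()
c=bot.calibration('wrist');p,d=bot.read_camera('wrist');cv2.imwrite('pics/w8.png',p[:,:,::-1]);np.savez('w8.npz',p=p,d=d,E=c['extrinsics'])
s,_=bot.read_camera('scene');a=cv2.resize(s[150:270,260:370],None,fx=5,fy=5,interpolation=cv2.INTER_CUBIC);cv2.imwrite('pics/s8.png',a[:,:,::-1])
E
```

```text
t: 18.92
eef_pos: [0.5382, -0.0758, 0.2515]
tool_rot: [0.001, 0.967, 0.256, 0.0]
contact_force: [0.7, 0.1, -0.2]
gripper_width: 0.703
t 18.93 r 20.05 ang 179.4 z 0.2515 Frad -0.7 Ftan -0.2 Fz -0.2 w 0.703 yaw 29.7
```

View pics/w8.png

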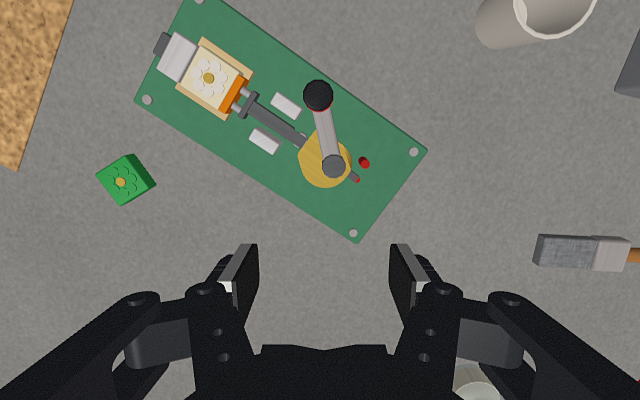

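View pics/s8.png

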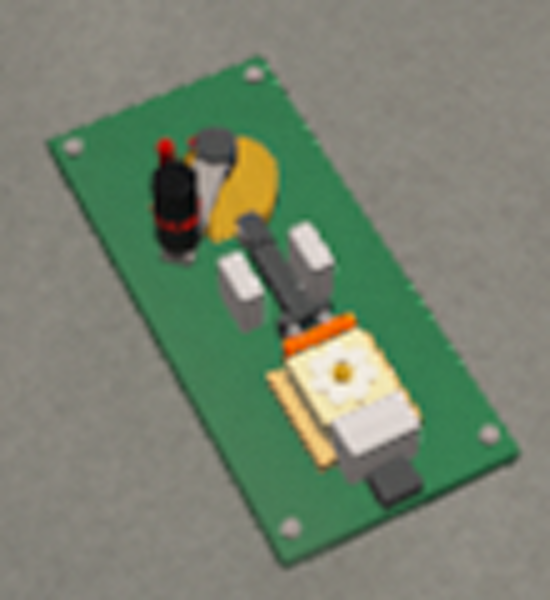

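The wrist picture shows the tile at (208,78) tight between pad and fence, the knob at (318,95), and the lug (356,178) clear of the red post (364,162). I'll check that the crank stands still and compare its angle with the middle of the flat.

```bash
python3 -m crank '[[[0,0,0],[0,0,0],0.06],[[0,0,0],[0,0,0],0.06],[[0,0,0],[0,0,0],0.06],[[0,0,0],[0,0,0],0.06]]' >/dev/null; python3 - <<'E'
from h import *
c=bot.calibration('wrist');p,d=bot.read_camera('wrist')
W=np.load('w8.npz');c0=dict(c);c0['extrinsics']=W['E']
for q,cc in ((W['p'],c0),(p,c)):
    k=big(cv2.inRange(q,(0,0,0),(60,60,60)),(295,70,345,112));(u,v),r=cv2.minEnclosingCircle(k)
    w=onz(cc,u,v,.12)[:2]-[.5583,-.076];print(u,v,r,np.hypot(*w),np.degrees(np.arctan2(w[1],w[0])))
a=cv2.resize(p[110:200,280:400],None,fx=6,fy=6,interpolation=cv2.INTER_CUBIC);cv2.imwrite('pics/w9.png',a[:,:,::-1])
t,_=bot.read_camera('top');cv2.imwrite('pics/t9.png',t[:,:,::-1])
E
```

```text
317.5 94.86666870117188 15.532898902893066 0.06494533913244543 41.75354563428742
320.4390869140625 98.20050811767578 15.835532188415527 0.06508235329660156 41.347646821921806
```

View pics/w9.png

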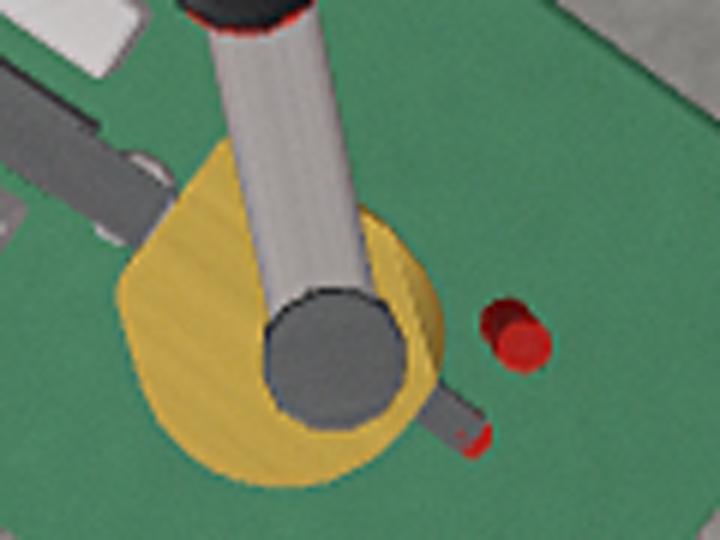

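View pics/t9.png

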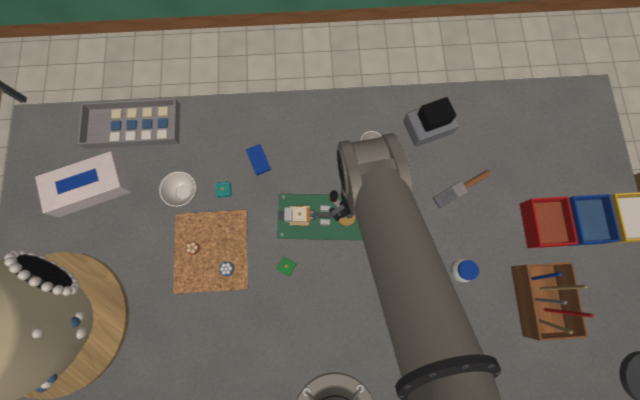

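The roller rests mid-flat, between flat corners (220,140) and (120,290) in the crop. The crank holds its angle and the lug is clear of the post. The bystanders stand as they were, though the arm hides most of the tub in the top view. I'll hand in.

```bash
python3 -c "
from station import bot
print(bot.get_obs()['contact_force']);bot.hand_in()"
```

```text
[-0.2328891  -0.03939834 -0.15554344]
the job is handed in; nothing more can be done
```

The tile is clamped in the nest and the job is handed in, after about 20 s of the 67 s allowed. I laid the cream flower tile square between pad and fence and let go. I then led the knob about 177° counter-clockwise.

- **Load on the crank:** it peaked at about 14 N near the nose, then the spring pulled ahead with up to 6 N. The load fell to about 1 N or less at 39°, where I let go.
- **Last pictures:**
  - The roller sits mid-flat, and the lug is clear of the red post.
  - The tile is tight between pad and fence.
  - The crank stayed at 41.8° and then 41.3° in two pictures about half a second apart.
  - The robot touches nothing; the force reading is near 0 N.
- **Disagreements:**
  - The crank angle I predicted from the cam picture was 45° (world axes), against 39–41° found by force and seen afterwards.
  - Fingertip contact pressed up with 7 N at the mat and 13.6 N as the tile was set down.
- **Not checked:** the 21–33 N clamping force can't be read directly; I inferred it from the roller's place in the flat. The arm hid most of the tub in the last top view; the other bystanders look unmoved.

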